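# Lay out the condiment station for service

### The arm

A 6-joint arm with a two-finger parallel gripper is mounted at the origin on the work surface. World frame = base frame: x ahead of the robot, y to its left, z up, the work surface at z = 0. Lengths are in m, angles in rad, forces in N, time in s.
With the tool pointing down it reaches from about 0.25 to 0.725 m from the base axis. Payload 4 kg.
Tool frame: the origin (TCP) lies midway between the tips of the shut fingers; the grasp point (between the pads) lies 19 mm behind it; z points along the fingers, y is the direction in which the jaws open and shut (so a half turn about z gives the same grasp; the last joint's range is limited). The gripper opens to 85 mm and grips with 20 to 120 N. Pads are 22 mm wide; open, the fingers measure 114 mm over their backs; the gripper's body (76 mm by 85 mm) begins 54 mm behind the grasp point. The pads swing forward as they close: fully open they stand 13 mm farther back than shut.
Start: joints at [1.21, 0.241, 0.005, 1.335, 0, 1.571], TCP at [0.177, 0.468, 0.231] pointing down, gripper open.
Joint ranges: [-2.72, 2.72], [-1.05, 1.87], [-1.09, 1.28], [-1.99, 2.15], [-1.42, 1.44], [-3.14, 3.14]. Speed limits (rad/s): [2.79, 2.79, 3.14, 3.14, 3.14, 3.14].

### API

Orientations are given as a unit quaternion [x, y, z, w].
In Python, from workcell import bot gives the robot as it stands.
- The arm moves only by the shell command python3 -m inch 'ROWS'. ROWS is JSON, a list of rows, each a list of 5 numbers: the shift along the tool's x, y, z scaled (see below), then the turn about the tool's z scaled (see below), then the closure, from 0 (fully open) to 1 (shut). A call has 1 to 10 rows; each row is the pose to reach, as a shift and turn from the pose commanded when the call began, along the tool's axes at that moment; what a row does not reach only later rows make up. The controller multiplies each number of a shift by 100 cm and each number of a turn by 120 degrees. A row lasts 1/8 s, in which the tool goes at most 62.5 mm and 10.7 degrees, less where a joint would pass 70% of its speed; a pose out of reach is approached as far as the arm can. A call with a number of a shift or a turn outside -1 to 1 is refused whole. A call with a gripper value outside its range is refused whole. The fingers move at their own pace and stop on an object; the grip force is fixed at half the most. Time passes only in rows, so rows that repeat a pose let the fingers close. It gives the time, the measured TCP pose, the force and the opening at its end, in the units of the state.
- bot.get_obs(): the state, without advancing time (a new reading comes with each control period).
- bot.camera(name): name is "scene" or "top"; returns the picture (384x512x3 uint8, red, green, blue); there is no depth.
- bot.calibration(name): a dict with "intrinsics" (3x3 intrinsics, pixels), "xyz" and "attitude" of the camera in the world. Camera axes: x right, y down, z forward; pixel columns grow to the right and rows downward; lengths in m; the calibration is good to about 2 mm. A picture is of the moment at which its call begins. calibration takes no time and is no camera call.
- bot.job_done(): hands the job in, once; it reports no verdict.
Trained networks look in the newest picture that a camera, given by its name, has taken for a name from the list of things; names that differ only in an ending like _2 or _b are one class to them, and where a whole thing is asked for, a point or a joint stands for the part that bears it (a point fixed in the world has none). Each returns a list of dicts, best first, with "score" (0 to 1); they miss things now and then, are a little off and sometimes report something else, mostly with a low value. They report only what shows in the picture. A call takes as long as a camera call. They do not tell look-alikes from the thing itself.
- bot.masks_of(camera, target): "pixels" (384x512 bool, what is visible of it) and "extent" ([left, top, width, height] as shares, 0 to 1, of the picture: columns of its width, rows of its height, round what is visible of it).
- bot.spot_point(camera, target): "point" ([column, row] as shares, 0 to 1, of the picture: columns of its width, rows of its height: a listed point, or the origin of a listed thing).
The state is a dict: "clock": time; "joint_pos": joint angles; "joint_vel": joint speeds; "tau": joint torques, N m; "eef_pos": TCP position; "tool_rot": TCP orientation; "ft_force": force on the tool from outside, world axes, zero at the start; "ft_torque": the same for the moment, N m; "grip_width": finger opening in m.
Only numpy, scipy, OpenCV 4.12 (cv2) and the standard library are available. Lean on these libraries where they do the work, as an engineer would, in place of code of your own. Each camera call takes 0.05 s, during which the arm holds its last target.

### The job

Lay out the condiment station: on the long black mat stand the white squeeze bottle in the left-hand square, the pepper mill in the right-hand square and the metal shaker in the square between them (left and right as the robot sees them), each in the middle of its square. Put the white tin in the middle of the round wooden board, then set the ramekin, right way up, centred on top of the tin. Do not knock anything over, leave the oil bottle, flour pack and clear tub where they are, and finish with everything standing still and let go.

Things in the scene. Friction and masses are not known exactly. Their poses are not given: they have to be found in the camera images.
- squeeze_bottle: Loose white plastic squeeze bottle, upright. Straight round body 52 mm in diameter (a 55 mm collar from 92 to 100 mm up), topped by a narrowing nozzle, 128 mm high in all; about 0.24 kg. Origin: centre of the underside; z up. Round, so its yaw does not matter.
- pepper_mill: Loose dark wooden pepper mill, upright. Straight round body 50 mm in diameter and 85 mm high, above it a narrower neck and turned head, 121 mm high in all; about 0.22 kg. Origin: centre of the underside; z up. Yaw does not matter.
- shaker: Loose aluminium shaker, upright. Straight round body 58 mm in diameter and 80 mm high (a 61 mm seam ring from 74 to 81 mm up), with a low domed metal top with dark holes, 97 mm high in all; about 0.20 kg. Origin: centre of the underside; z up. Yaw does not matter.
- tin: Loose low closed tin, upright: white round body with a flat pale wooden lid (fixed on) of the same diameter, 64 mm in diameter and 52 mm high; about 0.30 kg. Origin: centre of the underside; z up. Yaw does not matter.
- ramekin: Loose small open terracotta ramekin (empty cup), mouth up: 52 mm in diameter at the foot widening to 59 mm at the rim, 36 mm high, wall 4 mm; about 0.12 kg. Origin: centre of the underside; z up. Yaw does not matter.
- mat: Fixed black rubber mat lying flat, 90 x 264 mm, 5 mm thick, with fine white lines that divide it lengthwise into three squares. Origin: centre of the underside; its y axis runs along its length and points roughly to the robot's left (within 15 degrees). The middles of the squares lie at y = +85 mm (left-hand), 0 (between) and -85 mm (right-hand), all at x = 0; its top is at z = 5 mm.
- stand: Fixed round wooden board lying flat, 120 mm in diameter, 12 mm thick. Origin: centre of the underside; its top is at z = 12 mm. Turned by any yaw, which does not matter.
- oil_bottle: Bystander, loose, to be left alone: green glass oil bottle with black cap, 64 mm in diameter, 220 mm high, to the robot's left of the work. Origin: centre of the underside.
- flour_pack: Bystander, loose, to be left alone: white paper flour pack, 65 x 100 mm and 162 mm high, to the robot's right of the work. Origin: centre of the underside.
- tub: Bystander, loose, to be left alone: clear open plastic tub with mushrooms, 90 x 130 mm and 55 mm high, beyond the work. Origin: centre of the underside.
Things that resemble listed ones, but are neither listed nor needed, are in the scene too. Leave any blue or orange look-alike of the squeeze_bottle alone.

How it is judged:
By the outcome, as a careful person would: the job done as asked, in the order asked, and still so for the second after the job is handed in, with the robot touching nothing.
It also fails if it takes over 99 s, if anything falls off the work surface, if the arm or the gripper's body presses on something with over 40 N, if the wrist force passes 120 N, or if a joint passes its speed limit or range.

## Working session

There is one attempt and no reset: what is moved stays moved. The work goes in short steps, Python scripts to look and compute and a shell command to move; the robot and the scene stay as the last step left them, time stands still between calls to the robot, and variables do not carry over. Pictures are saved under pics/ and viewed, and the job is handed in when it is done.

```bash
mkdir -p pics; ls; python3 - <<'E'
from workcell import bot
import cv2
print(bot.get_obs())
for n in("scene","top"):
    im=bot.camera(n); cv2.imwrite(f"pics/{n}0.png",im[:,:,::-1]); print(bot.calibration(n))
E
```

```text
pics
{'clock': 0.0, 'joint_pos': array([ 1.21003264e+00,  2.41400159e-01,  3.74688180e-03,  1.33519631e+00,
       -1.95710889e-05,  1.57080928e+00]), 'joint_vel': array([ 0.00209689,  0.0003418 ,  0.00154519, -0.00067097, -0.00033192,
        0.00032242]), 'tau': array([-1.04355000e-03, -3.72323871e+01,  2.52405971e+01,  1.69316382e-02,
       -1.81780247e-04, -8.18390390e-06]), 'eef_pos': array([0.17628123, 0.46723183, 0.230428  ]), 'tool_rot': array([ 1.79411506e-01,  9.83773580e-01, -1.01172883e-03, -1.74549277e-04]), 'ft_force': array([-0.54864424, -0.17455769,  0.23736564]), 'ft_torque': array([-0.02577992, -0.01620165,  0.01313513]), 'grip_width': 0.08562619977210863}
{'intrinsics': array([[408.1358014 ,   0.        , 249.30059085],
       [  0.        , 408.1358014 , 186.24508777],
       [  0.        ,   0.        ,   1.        ]]), 'xyz': array([1.09098325, 0.83892486, 0.95383035]), 'attitude': array([ 0.25704127,  0.8795167 , -0.38505099, -0.11007223])}
{'intrinsics': array([[485.07087671,   0.        , 266.26770296],
       [  0.        , 485.07087671, 192.17427064],
       [  0.        ,   0.        ,   1.        ]]), 'xyz': array([ 0.44557387, -0.01995833,  1.35146825]), 'attitude': array([ 0.70900035, -0.70374715,  0.02785307, -0.03581412])}
```

View pics/scene0.png

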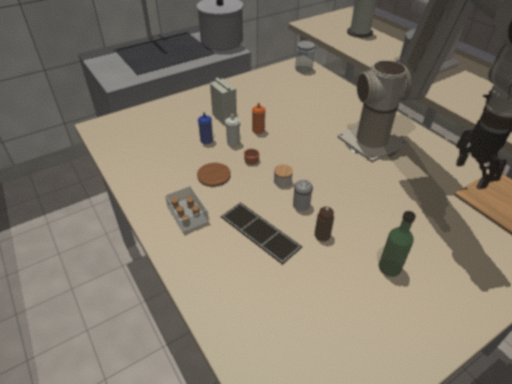

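View pics/top0.png

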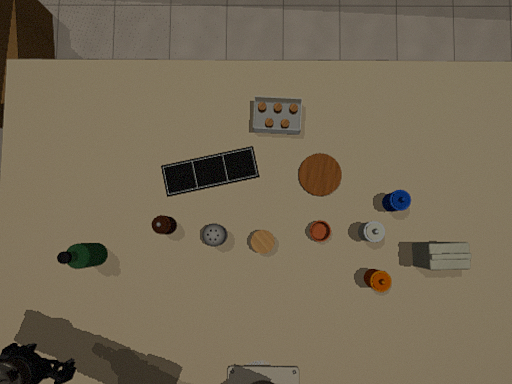

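```bash
cat > h.py <<'E'
import numpy as np, cv2
from workcell import bot
from scipy.spatial.transform import Rotation as R
def cam(n):
    c=bot.calibration(n); return c["intrinsics"],np.array(c["xyz"]),R.from_quat(c["attitude"]).as_matrix()
def ray(n,px,z):
    K,t,A=cam(n); d=A@np.linalg.solve(K,[px[0],px[1],1.]); return t+d*(z-t[2])/d[2]
def proj(n,P):
    K,t,A=cam(n); q=(np.atleast_2d(P)-t)@A; q=q@K.T; return q[:,:2]/q[:,2:]
E
python3 - <<'E'
from h import *
Z=dict(mat=0,stand=0)
for cn in("top","scene"):
  for t in "squeeze_bottle pepper_mill shaker tin ramekin mat stand oil_bottle flour_pack tub".split():
    r=bot.spot_point(cn,t)
    for d in r[:4]:
        if d["score"]<.2: continue
        p=np.array(d["point"])*[512,384]
        print(cn,t,round(d["score"],2),p.round(1),ray(cn,p,0).round(3)[:2])
E
```

```text
top squeeze_bottle 0.97 [389.3 204.5] [ 0.535 -0.347]
top squeeze_bottle 0.79 [371.8 280.5] [ 0.326 -0.296]
top squeeze_bottle 0.7 [365.6 226.8] [ 0.473 -0.281]
top pepper_mill 0.85 [168.8 227.1] [0.468 0.266]
top shaker 0.7 [217.3 236.7] [0.442 0.131]
top shaker 0.3 [316.6 232.6] [ 0.456 -0.145]
top tin 0.58 [260.7 239.7] [0.435 0.01 ]
top ramekin 0.6 [316.9 232. ] [ 0.458 -0.146]
top mat 0.91 [211.1 172.6] [0.622 0.151]
top stand 0.98 [316.2 174.4] [ 0.619 -0.144]
top oil_bottle 0.97 [ 99.1 253.9] [0.392 0.458]
top flour_pack 0.75 [427.9 254.4] [ 0.399 -0.451]
top tub 0.56 [275.  114.9] [ 0.788 -0.027]
scene squeeze_bottle 0.7 [234.  141.2] [ 0.452 -0.284]
scene squeeze_bottle 0.69 [203.2 139.7] [ 0.549 -0.358]
scene squeeze_bottle 0.6 [256.9 131.1] [ 0.34  -0.292]
scene pepper_mill 0.61 [321.  233.7] [0.471 0.266]
scene pepper_mill 0.55 [215.9 172.2] [ 0.602 -0.16 ]
scene shaker 0.96 [301.6 204.3] [0.444 0.134]
scene shaker 0.72 [187.7 217.5] [ 0.784 -0.015]
scene tin 0.69 [280.1 178.5] [ 0.429 -0.008]
scene ramekin 0.73 [252.5 161.1] [ 0.458 -0.141]
scene mat 0.73 [259.2 224.6] [0.61  0.133]
scene stand 0.87 [215.6 174.8] [ 0.61  -0.148]
scene stand 0.4 [299.9 204.6] [0.449 0.132]
scene oil_bottle 0.72 [389.  267.7] [0.391 0.467]
scene flour_pack 0.9 [221.8 116.1] [ 0.404 -0.464]
scene tub 0.71 [188.7 214.4] [ 0.776 -0.026]
```

The top view shows the mat at about (210,172), the board (320,174), mill (165,226), shaker (214,235), tin (262,241), ramekin (319,231) and white bottle (372,231), with the blue bottle at (397,200) and the orange at (377,281). Next I'll refine the poses by fitting silhouettes to the masks.

```bash
cat >> h.py <<'E'
from scipy.optimize import minimize
PROF=dict(squeeze_bottle=[(0,26),(92,26),(92,27.5),(100,27.5),(104,16),(128,5)],
 pepper_mill=[(0,25),(85,25),(92,16),(105,20),(121,8)],
 shaker=[(0,29),(74,29),(74,30.5),(81,30.5),(90,24),(97,10)],
 tin=[(0,32),(52,32)],ramekin=[(0,26),(36,29.5)],stand=[(0,60),(12,60)])
def sil(cn,name,x,y,z0=0):
    a=np.linspace(0,2*np.pi,48,endpoint=False); m=np.zeros((384*4,512*4),np.uint8)
    pr=PROF[name]
    for (h1,r1),(h2,r2) in zip(pr[:-1],pr[1:]):
        P=np.concatenate([np.c_[x+r/1e3*np.cos(a),y+r/1e3*np.sin(a),np.full(48,z0+h/1e3)] for h,r in((h1,r1),(h2,r2))])
        q=(proj(cn,P)+.5)*4
        cv2.fillConvexPoly(m,cv2.convexHull(q.round().astype(np.int32)),1)
    return cv2.resize(m*255,(512,384),interpolation=cv2.INTER_AREA)/255.
def fit(name,x,y,cams=("top","scene"),z0=0,maxd=25,verbose=True):
    out={}
    for cn in cams:
        best=None
        c=proj(cn,[x,y,z0+.03])[0]
        for d in bot.masks_of(cn,name):
            m=d["pixels"].astype(float)
            if m.sum()<30: continue
            ys,xs=np.nonzero(m); dist=np.hypot(xs.mean()-c[0],ys.mean()-c[1])
            if dist<maxd and (best is None or d["score"]>best[0]): best=(d["score"],m)
        if best is None: print(name,cn,"no mask"); continue
        m=best[1]
        def f(p): 
            s=sil(cn,name,p[0],p[1],z0); return 1-np.minimum(s,m).sum()/np.maximum(s,m).sum()
        r=minimize(f,[x,y],method="Nelder-Mead",options=dict(initial_simplex=[[x,y],[x+.012,y],[x,y+.012]],xatol=2e-4,fatol=1e-4))
        out[cn]=r.x
        if verbose: print(name,cn,"score",round(best[0],2),"xy",r.x.round(4),"IoU",round(1-r.fun,3))
    return out
E
python3 - <<'E'
from h import *
for n in("top","scene"): 
    bot.camera(n)
for n,(x,y) in dict(squeeze_bottle=(.464,-.282),pepper_mill=(.469,.266),shaker=(.443,.132),tin=(.432,.001),ramekin=(.458,-.144),stand=(.615,-.146)).items(): fit(n,x,y)
for cn in("top","scene"):
    im=bot.camera(cn)
    for d in bot.masks_of(cn,"mat")[:2]:
        m=d["pixels"].astype(np.uint8); print(cn,d["score"],m.sum())
        if m.sum()<500: continue
        ys,xs=np.nonzero(m); P=np.array([ray(cn,(a,b),.005)[:2] for a,b in zip(xs,ys)])
        c,s,a=cv2.minAreaRect((P*1000).astype(np.float32)); print(np.round(c,1),np.round(s,1),a,"mean",P.mean(0).round(4), "pca",np.round(np.linalg.svd(P-P.mean(0),full_matrices=False)[2][0],3))
    if cn=="top":
        cv2.imwrite("pics/topzoom.png",cv2.resize(im[130:210,150:270],None,fx=6,fy=6,interpolation=cv2.INTER_CUBIC)[:,:,::-1])
print(bot.get_obs()["clock"])
E
```

```text
squeeze_bottle top score 0.78 xy [ 0.4602 -0.2825] IoU 0.933
squeeze_bottle scene score 0.88 xy [ 0.46   -0.2804] IoU 0.922
pepper_mill top score 0.76 xy [0.4727 0.2673] IoU 0.944
pepper_mill scene score 0.81 xy [0.4719 0.2711] IoU 0.94
shaker top score 0.95 xy [0.4476 0.131 ] IoU 0.944
shaker scene score 0.87 xy [0.4457 0.1342] IoU 0.956
tin top score 0.73 xy [0.4308 0.0052] IoU 0.949
tin scene score 0.87 xy [0.4306 0.0078] IoU 0.946
ramekin top score 0.62 xy [ 0.4612 -0.1506] IoU 0.931
ramekin scene score 0.74 xy [ 0.4603 -0.1467] IoU 0.912
stand top score 0.78 xy [ 0.6181 -0.1522] IoU 0.968
stand scene score 0.74 xy [ 0.617  -0.1505] IoU 0.952
top 0.74 2931
[624.6 153.5] [ 90.1 264.4] 12.589356422424316 mean [0.6244 0.1534] pca [-0.218  0.976]
top 0.68 445
scene 0.85 1929
[625.7 159.4] [ 91.4 263.2] 12.60466194152832 mean [0.6247 0.1674] pca [-0.216  0.976]
2.0
```

```bash
cat >> h.py <<'E'
def matfit():
    for cn in("top","scene"):
        bot.camera(cn)
        m=max((d for d in bot.masks_of(cn,"mat") if d["pixels"].sum()>1000),key=lambda d:d["score"])["pixels"].astype(float)
        def pts(p):
            c,s=np.cos(p[2]),np.sin(p[2])
            return np.array([[p[0]+c*a-s*b,p[1]+s*a+c*b,z] for z in(0,.005) for a,b in((-.045,-.132),(.045,-.132),(.045,.132),(-.045,.132))])
        def f(p):
            M=np.zeros((384*4,512*4),np.uint8)
            cv2.fillConvexPoly(M,cv2.convexHull(((proj(cn,pts(p))+.5)*4).round().astype(np.int32)),255)
            s=cv2.resize(M,(512,384),interpolation=cv2.INTER_AREA)/255.
            return 1-np.minimum(s,m).sum()/np.maximum(s,m).sum()
        x=np.array([.625,.155,.22])
        r=minimize(f,x,method="Nelder-Mead",options=dict(initial_simplex=[x,x+[.01,0,0],x+[0,.01,0],x+[0,0,.08]],xatol=1e-4,fatol=1e-4))
        print("mat",cn,r.x.round(4),1-r.fun)
E
python3 - <<'E'
from h import *
matfit()
E
```

```text
mat top [0.6252 0.1543 0.2153] 0.969580379674601
mat scene [0.6242 0.1583 0.219 ] 0.9638450821955977
```

View pics/topzoom.png

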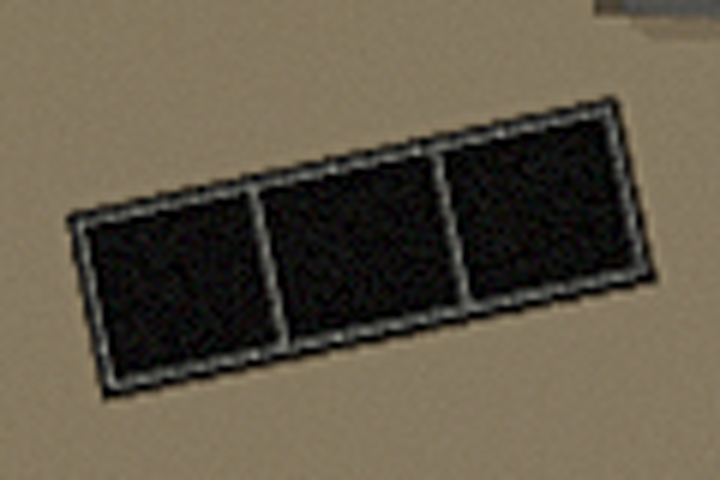

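```bash
cat >> h.py <<'E'
def go(x,y,z,jaw=None):
    o=bot.get_obs(); Rm=R.from_quat(o["tool_rot"]).as_matrix(); p=np.array(o["eef_pos"])
    d=Rm.T@(np.array([x,y,z])-p)
    ja=np.degrees(np.arctan2(Rm[1,1],Rm[0,1])); t=0
    if jaw is not None:
        t=-((jaw-ja+90)%180-90)/120
    print("clk",round(o["clock"],2),"pos",p.round(4),"jaw",round(ja,1),"j6",o["joint_pos"][5].round(2),"w",round(o["grip_width"],4),"F",np.round(o["ft_force"],1),"zaxis",Rm[:,2].round(3))
    print("shift",d.round(4),"dist",np.linalg.norm(d).round(3),"turn",round(t,4))
E
python3 - <<'E'
from h import *
go(.460,-.2815,.18,49.4)
E
```

```text
clk 2.2 pos [0.1765 0.4678 0.2313] jaw 69.3 j6 1.57 w 0.0852 F [-0.5 -0.1  0. ] zaxis [ 0.  0. -1.]
shift [-0.5298 -0.601   0.0513] dist 0.803 turn 0.166
```

```bash
python3 -m inch '[[-0.53,-0.601,0.05,0.166,0],[-0.53,-0.601,0.05,0.166,0],[-0.53,-0.601,0.05,0.166,0],[-0.53,-0.601,0.05,0.166,0],[-0.53,-0.601,0.05,0.166,0],[-0.53,-0.601,0.05,0.166,0],[-0.53,-0.601,0.05,0.166,0],[-0.53,-0.601,0.05,0.166,0],[-0.53,-0.601,0.05,0.166,0],[-0.53,-0.601,0.05,0.166,0]]'
python3 - <<'E'
from h import *
go(.460,-.2815,.18,49.4)
E
```

```text
clock: 3.45
eef_pos: [0.398, -0.1178, 0.1926]
tool_rot: [0.347, 0.938, 0.0, 0.001]
ft_force: [1.9, 1.6, -0.1]
grip_width: 0.0855
clk 3.45 pos [ 0.398  -0.1178  0.1926] jaw 49.4 j6 0.42 w 0.0855 F [ 1.9  1.6 -0.1] zaxis [ 0.002 -0.    -1.   ]
shift [-0.1536 -0.0838  0.0127] dist 0.175 turn -0.0002
```

```bash
python3 -m inch '[[-0.05,-0.028,0.004,0,0],[-0.1,-0.056,0.008,0,0],[-0.153,-0.084,0.012,0,0],[-0.153,-0.084,0.012,0,0],[-0.153,-0.084,0.012,0,0]]'
python3 - <<'E'
from h import *
go(.460,-.2815,.058,49.4)
im=bot.camera("top"); cv2.imwrite("pics/t1.png",cv2.resize(im[150:320,300:480],None,fx=4,fy=4)[:,:,::-1])
E
```

```text
clock: 4.08
eef_pos: [0.4583, -0.2787, 0.1798]
tool_rot: [0.347, 0.938, 0.0, -0.001]
ft_force: [-0.0, 1.0, 0.5]
grip_width: 0.0855
clk 4.08 pos [ 0.4583 -0.2787  0.1798] jaw 49.4 j6 0.16 w 0.0855 F [-0.   1.   0.5] zaxis [-0.001  0.001 -1.   ]
shift [-0.0033 -0.0011  0.1218] dist 0.122 turn -0.0002
```

View pics/t1.png

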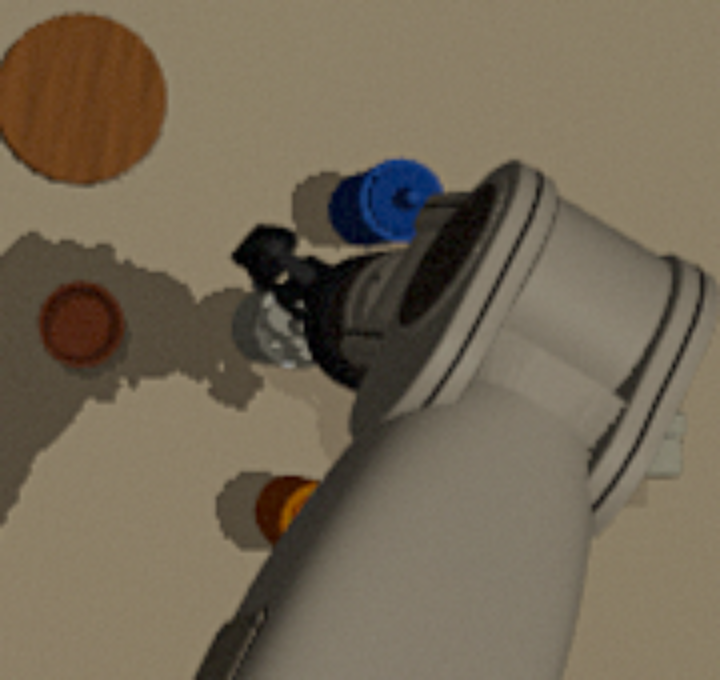

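```bash
python3 -m inch '[[-0.002,-0.001,0.03,0,0],[-0.002,-0.001,0.06,0,0],[-0.002,-0.001,0.08,0,0],[-0.002,-0.001,0.08,0,0]]'
python3 - <<'E'
from h import *
go(.460,-.2815,.058,49.4)
E
```

```text
clock: 4.62
eef_pos: [0.4584, -0.2788, 0.0996]
tool_rot: [0.346, 0.938, 0.0, -0.002]
ft_force: [-0.4, 0.4, 0.3]
grip_width: 0.0858
clk 4.62 pos [ 0.4584 -0.2788  0.0996] jaw 49.5 j6 0.16 w 0.0858 F [-0.4  0.4  0.3] zaxis [-0.003  0.002 -1.   ]
shift [-0.0031 -0.001   0.0416] dist 0.042 turn 0.001
```

```bash
python3 -m inch '[[-0.003,-0.001,0.02,0,0],[-0.003,-0.001,0.035,0,0],[-0.003,-0.001,0.039,0,0],[-0.003,-0.001,0.039,0,0]]'
python3 - <<'E'
from h import *
go(.460,-.2815,.058,49.4)
print(bot.get_obs()["joint_pos"])
E
```

```text
clock: 5.12
eef_pos: [0.4614, -0.2835, 0.0617]
tool_rot: [0.347, 0.938, 0.0, 0.0]
ft_force: [-0.3, -0.3, -0.8]
grip_width: 0.0854
clk 5.12 pos [ 0.4614 -0.2835  0.0617] jaw 49.4 j6 0.16 w 0.0854 F [-0.3 -0.3 -0.8] zaxis [ 0.  0. -1.]
shift [0.0024 0.0006 0.0037] dist 0.004 turn 0.0002
[-5.50989389e-01  4.53452270e-01 -1.56296850e-01  9.61043662e-01
  6.23022297e-05  1.57232167e-01]
```

```bash
python3 -m inch '[[0.0,0,0.003,0,0],[0.0,0,0.003,0,0],[0.0,0,0.003,0,0]]'
python3 - <<'E'
from h import *
go(.460,-.2815,.058,49.4)
bot.camera("top")
go(.460,-.2815,.058,49.4)
E
```

```text
clock: 5.5
eef_pos: [0.4615, -0.2838, 0.0586]
tool_rot: [0.347, 0.938, -0.0, 0.0]
ft_force: [-0.4, -0.0, -0.7]
grip_width: 0.085
clk 5.5 pos [ 0.4615 -0.2838  0.0586] jaw 49.4 j6 0.16 w 0.085 F [-0.4 -0.  -0.7] zaxis [ 0. -0. -1.]
shift [0.0027 0.0008 0.0006] dist 0.003 turn 0.0
clk 5.55 pos [ 0.4615 -0.2838  0.0586] jaw 49.4 j6 0.16 w 0.0856 F [0.1 0.3 0.8] zaxis [ 0. -0. -1.]
shift [0.0026 0.0008 0.0006] dist 0.003 turn 0.0
```

```bash
python3 -m inch '[[0.0026,0.0008,0.001,0,0],[0.0026,0.0008,0.001,0,0],[0.0026,0.0008,0.001,0,0.3],[0.0026,0.0008,0.001,0,0.5],[0.0026,0.0008,0.001,0,1],[0.0026,0.0008,0.001,0,1],[0.0026,0.0008,0.001,0,1],[0.0026,0.0008,0.001,0,1],[0.0026,0.0008,0.001,0,1]]'
python3 - <<'E'
from h import *
go(.460,-.2815,.22,49.4)
E
```

```text
clock: 6.68
eef_pos: [0.46, -0.2816, 0.0576]
tool_rot: [0.347, 0.938, -0.0, 0.0]
ft_force: [-0.9, -0.4, 3.6]
grip_width: 0.051
clk 6.67 pos [ 0.46   -0.2816  0.0576] jaw 49.4 j6 0.16 w 0.051 F [-0.9 -0.4  3.6] zaxis [ 0. -0. -1.]
shift [-0.      0.     -0.1624] dist 0.162 turn 0.0
```

```bash
python3 -m inch '[[0,0,-0.01,0,1],[0,0,-0.03,0,1],[0,0,-0.06,0,1],[0,0,-0.08,0,1],[0,0,-0.09,0,1],[0,0,-0.09,0,1]]'
python3 - <<'E'
from h import *
go(.6064,.2393,.15,12.4)
E
```

```text
clock: 7.42
eef_pos: [0.4602, -0.2814, 0.1477]
tool_rot: [0.347, 0.938, 0.0, 0.0]
ft_force: [-0.8, -0.4, -1.9]
grip_width: 0.0511
clk 7.42 pos [ 0.4602 -0.2814  0.1477] jaw 49.4 j6 0.16 w 0.0511 F [-0.8 -0.4 -1.9] zaxis [ 0.001 -0.    -1.   ]
shift [ 0.2277  0.4905 -0.0023] dist 0.541 turn 0.3085
```

```bash
python3 -m inch '[[0.015,0.032,0,0.02,1],[0.038,0.082,0,0.06,1],[0.064,0.137,0,0.1,1],[0.089,0.192,0,0.15,1],[0.115,0.247,0,0.2,1],[0.14,0.302,0,0.25,1],[0.166,0.357,0,0.28,1],[0.19,0.409,0,0.3,1],[0.209,0.45,0,0.3085,1],[0.222,0.478,0,0.3085,1]]'
python3 -m inch '[[0.0,0.0,0,0,1],[0.0,0.0,0,0,1]]'
python3 - <<'E'
from h import *
go(.6064,.2393,.068,12.4)
E
```

```text
clock: 8.68
eef_pos: [0.6017, 0.2283, 0.1453]
tool_rot: [0.626, 0.78, -0.001, -0.001]
ft_force: [0.3, -1.7, -2.4]
grip_width: 0.051
clock: 8.93
eef_pos: [0.6015, 0.2254, 0.1459]
tool_rot: [0.627, 0.779, -0.001, -0.001]
ft_force: [0.7, 0.2, -2.0]
grip_width: 0.0507
clk 8.93 pos [0.6015 0.2254 0.1459] jaw 12.4 j6 1.71 w 0.0507 F [ 0.7  0.2 -2. ] zaxis [-0.003 -0.001 -1.   ]
shift [0.0126 0.0081 0.0778] dist 0.079 turn -0.0001
```

```bash
python3 -m inch '[[0.0126,0.008,0.03,0,1],[0.0126,0.008,0.055,0,1],[0.0126,0.008,0.06,0,1],[0.0126,0.008,0.06,0,1]]'
python3 - <<'E'
from h import *
go(.6064,.2393,.0635,12.4)
E
```

```text
clock: 9.43
eef_pos: [0.6074, 0.239, 0.0876]
tool_rot: [0.627, 0.779, -0.0, -0.0]
ft_force: [-0.2, -0.1, -1.4]
grip_width: 0.0505
clk 9.43 pos [0.6074 0.239  0.0876] jaw 12.3 j6 1.73 w 0.0505 F [-0.2 -0.1 -1.4] zaxis [-0.001 -0.    -1.   ]
shift [ 0.0005 -0.0009  0.0241] dist 0.024 turn -0.0007
```

Check the held bottle from the cameras before lowering.

```bash
python3 - <<'E'
from h import *
for n in("top","scene"): 
    im=bot.camera(n); cv2.imwrite(f"pics/{n}2.png",im[:,:,::-1])
fit("squeeze_bottle",.6064,.239,("scene",),z0=.030)
fit("squeeze_bottle",.6064,.239,("scene",),z0=.025)
fit("ramekin",.46,-.149)
E
```

```text
squeeze_bottle scene score 0.94 xy [0.6045 0.2383] IoU 0.608
squeeze_bottle scene score 0.94 xy [0.6024 0.2364] IoU 0.614
ramekin top score 0.77 xy [ 0.4611 -0.149 ] IoU 0.954
ramekin scene score 0.47 xy [ 0.4611 -0.1455] IoU 0.81
```

View pics/scene2.png

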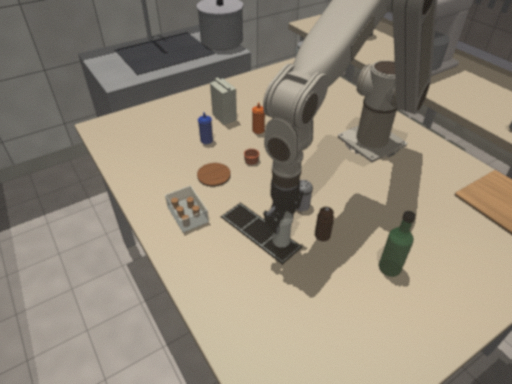

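The scene view shows the held bottle hanging upright over the left square, around (283,232). I'll lower and release it.

```bash
python3 -m inch '[[0.0005,-0.0009,0.01,0,1],[0.0005,-0.0009,0.018,0,1],[0.0005,-0.0009,0.022,0,1],[0.0005,-0.0009,0.024,0,1],[0.0005,-0.0009,0.0245,0,1],[0.0005,-0.0009,0.0245,0,1]]'
python3 - <<'E'
from h import *
go(.6064,.2393,.0635,12.4)
E
```

```text
clock: 10.48
eef_pos: [0.6067, 0.2404, 0.063]
tool_rot: [0.627, 0.779, 0.0, 0.0]
ft_force: [0.0, 0.8, -1.9]
grip_width: 0.051
clk 10.47 pos [0.6067 0.2404 0.063 ] jaw 12.4 j6 1.73 w 0.051 F [ 0.   0.8 -1.9] zaxis [ 0.  0. -1.]
shift [-0.001  -0.0005 -0.0005] dist 0.001 turn -0.0001
```

```bash
python3 -m inch '[[-0.001,-0.0005,0.0005,0,1],[-0.001,-0.0005,0.001,0,1],[-0.001,-0.0005,0.001,0,1]]'
python3 - <<'E'
from h import *
go(.6064,.2393,.0635,12.4)
E
```

```text
clock: 10.85
eef_pos: [0.6066, 0.2395, 0.0627]
tool_rot: [0.627, 0.779, 0.001, 0.0]
ft_force: [-0.9, 0.8, 1.9]
grip_width: 0.0513
clk 10.85 pos [0.6066 0.2395 0.0627] jaw 12.4 j6 1.73 w 0.0513 F [-0.9  0.8  1.9] zaxis [ 0.001  0.001 -1.   ]
shift [-0.0001 -0.0002 -0.0008] dist 0.001 turn -0.0001
```

```bash
python3 -m inch '[[0,0,0,0,0.3],[0,0,0,0,0.2],[0,0,0,0,0],[0,0,0,0,0],[0,0,0,0,0],[0,0,-0.02,0,0],[0,0,-0.06,0,0],[0,0,-0.1,0,0],[0,0,-0.1,0,0]]'
python3 - <<'E'
from h import *
go(.4723,.2692,.16,90)
E
```

```text
clock: 11.98
eef_pos: [0.6088, 0.2403, 0.1666]
tool_rot: [0.627, 0.779, 0.004, 0.002]
ft_force: [0.1, -0.5, 0.0]
grip_width: 0.0857
clk 11.97 pos [0.6088 0.2403 0.1666] jaw 12.4 j6 1.73 w 0.0857 F [ 0.1 -0.5  0. ] zaxis [ 0.008  0.003 -1.   ]
shift [ 0.0575 -0.1271  0.0056] dist 0.14 turn -0.6468
```

```bash
python3 -m inch '[[0.02,-0.042,0.002,0,0],[0.04,-0.085,0.003,0,0],[0.0555,-0.127,0.005,0,0],[0.0555,-0.127,0.005,0,0],[0.0555,-0.127,0.005,0,0],[0.0555,-0.127,0.005,0,0]]'
python3 - <<'E'
from h import *
go(.4723,.2692,.052,12.4)
fit("squeeze_bottle",.6064,.239,("scene",),z0=.005)
bot.camera("scene");bot.camera("top")
fit("squeeze_bottle",.6064,.239,z0=.005)
fit("pepper_mill",.4723,.269)
E
```

```text
clock: 12.72
eef_pos: [0.4714, 0.2662, 0.1568]
tool_rot: [0.627, 0.779, 0.0, 0.0]
ft_force: [1.3, -0.6, 0.8]
grip_width: 0.0856
clk 12.72 pos [0.4714 0.2662 0.1568] jaw 12.3 j6 1.87 w 0.0856 F [ 1.3 -0.6  0.8] zaxis [ 0.001  0.    -1.   ]
shift [0.0027 0.0014 0.1048] dist 0.105 turn -0.0005
squeeze_bottle scene score 0.94 xy [0.5916 0.2238] IoU 0.641
squeeze_bottle top score 0.88 xy [0.6071 0.2392] IoU 0.954
squeeze_bottle scene score 0.55 xy [0.6046 0.24  ] IoU 0.92
pepper_mill top score 0.52 xy [0.4736 0.263 ] IoU 0.719
pepper_mill scene score 0.58 xy [0.4707 0.2704] IoU 0.932
```

```bash
python3 -m inch '[[0.0027,0.0014,0.03,0,0],[0.0027,0.0014,0.06,0,0],[0.0027,0.0014,0.09,0,0],[0.0027,0.0014,0.1,0,0],[0.0027,0.0014,0.1,0,0],[0.0027,0.0014,0.1,0,0]]'
python3 - <<'E'
from h import *
go(.4723,.2692,.052,12.4)
E
```

```text
clock: 13.82
eef_pos: [0.4721, 0.2697, 0.0582]
tool_rot: [0.627, 0.779, 0.001, 0.0]
ft_force: [1.3, -0.4, 0.4]
grip_width: 0.0853
clk 13.82 pos [0.4721 0.2697 0.0582] jaw 12.4 j6 1.87 w 0.0853 F [ 1.3 -0.4  0.4] zaxis [ 0.002  0.001 -1.   ]
shift [-0.0006  0.0001  0.0062] dist 0.006 turn -0.0001
```

```bash
python3 -m inch '[[0,0,0.005,0,0],[0,0,0.005,0,0.2],[0,0,0.005,0,0.3],[0,0,0.005,0,0.5],[0,0,0.005,0,1],[0,0,0.005,0,1],[0,0,0.005,0,1],[0,0,0.005,0,1]]'
python3 - <<'E'
from h import *
go(.4723,.2692,.052,12.4)
E
```

```text
clock: 14.82
eef_pos: [0.4715, 0.2694, 0.0524]
tool_rot: [0.627, 0.779, 0.001, 0.0]
ft_force: [0.8, 0.3, 5.3]
grip_width: 0.049
clk 14.82 pos [0.4715 0.2694 0.0524] jaw 12.4 j6 1.87 w 0.049 F [0.8 0.3 5.3] zaxis [ 0.001  0.001 -1.   ]
shift [-0.0004  0.0007  0.0004] dist 0.001 turn -0.0001
```

```bash
python3 -m inch '[[0,0,-0.01,0,1],[0,0,-0.035,0,1],[0,0,-0.075,0,1],[0,0,-0.11,0,1],[0,0,-0.13,0,1],[0,0,-0.13,0,1]]'
python3 - <<'E'
from h import *
go(.6430,.0733,.18,12.4)
E
```

```text
clock: 15.58
eef_pos: [0.4717, 0.2696, 0.1833]
tool_rot: [0.627, 0.779, 0.001, 0.0]
ft_force: [0.2, -0.5, -2.2]
grip_width: 0.0488
clk 15.57 pos [0.4717 0.2696 0.1833] jaw 12.4 j6 1.87 w 0.0488 F [ 0.2 -0.5 -2.2] zaxis [ 0.002  0.001 -1.   ]
shift [-0.2285  0.1252  0.0034] dist 0.261 turn -0.0001
```

```bash
python3 -m inch '[[-0.025,0.014,0,0,1],[-0.07,0.038,0,0,1],[-0.118,0.065,0,0,1],[-0.165,0.09,0,0,1],[-0.2,0.11,0,0,1],[-0.221,0.121,0,0,1],[-0.2285,0.125,0,0,1],[-0.2285,0.125,0,0,1],[-0.2285,0.125,0,0,1]]'
python3 - <<'E'
from h import *
go(.6430,.0733,.065,12.4)
E
```

```text
clock: 16.7
eef_pos: [0.6413, 0.0739, 0.1815]
tool_rot: [0.626, 0.78, -0.0, -0.001]
ft_force: [-0.3, 0.1, -0.9]
grip_width: 0.0484
clk 16.7 pos [0.6413 0.0739 0.1815] jaw 12.5 j6 1.47 w 0.0484 F [-0.3  0.1 -0.9] zaxis [-0.001  0.    -1.   ]
shift [-0.001   0.0017  0.1165] dist 0.116 turn 0.0005
```

```bash
python3 -m inch '[[-0.001,0.0017,0.03,0,1],[-0.001,0.0017,0.07,0,1],[-0.001,0.0017,0.095,0,1],[-0.001,0.0017,0.11,0,1],[-0.001,0.0017,0.115,0,1],[-0.001,0.0017,0.115,0,1],[-0.001,0.0017,0.115,0,1]]'
python3 - <<'E'
from h import *
go(.6430,.0733,.0575,12.4)
E
```

```text
clock: 17.58
eef_pos: [0.6451, 0.0724, 0.0683]
tool_rot: [0.627, 0.779, 0.001, 0.001]
ft_force: [0.4, -0.3, -2.4]
grip_width: 0.0488
clk 17.57 pos [0.6451 0.0724 0.0683] jaw 12.4 j6 1.47 w 0.0488 F [ 0.4 -0.3 -2.4] zaxis [ 0.003  0.    -1.   ]
shift [ 0.0014 -0.0018  0.0108] dist 0.011 turn -0.0001
```

```bash
python3 -m inch '[[0.0012,-0.0016,0.005,0,1],[0.0012,-0.0016,0.009,0,1],[0.0012,-0.0016,0.0105,0,1],[0.0012,-0.0016,0.0105,0,1],[0.0012,-0.0016,0.0105,0,1]]'
python3 - <<'E'
from h import *
go(.6430,.0733,.0575,12.4)
E
```

```text
clock: 18.2
eef_pos: [0.6422, 0.073, 0.0574]
tool_rot: [0.627, 0.779, 0.0, 0.0]
ft_force: [-2.5, 1.1, 4.9]
grip_width: 0.0484
clk 18.2 pos [0.6422 0.073  0.0574] jaw 12.4 j6 1.47 w 0.0484 F [-2.5  1.1  4.9] zaxis [ 0.  0. -1.]
shift [ 0.0001  0.0008 -0.0001] dist 0.001 turn -0.0001
```

```bash
python3 -m inch '[[0,0,0,0,0.3],[0,0,0,0,0.2],[0,0,0,0,0],[0,0,0,0,0],[0,0,0,0,0],[0,0,-0.02,0,0],[0,0,-0.06,0,0],[0,0,-0.1,0,0],[0,0,-0.1,0,0]]'
python3 - <<'E'
from h import *
go(.4467,.1326,.16,12.4)
E
```

```text
clock: 19.32
eef_pos: [0.645, 0.0733, 0.1611]
tool_rot: [0.627, 0.779, 0.003, 0.003]
ft_force: [0.6, 0.1, 0.2]
grip_width: 0.0856
clk 19.32 pos [0.645  0.0733 0.1611] jaw 12.4 j6 1.47 w 0.0856 F [0.6 0.1 0.2] zaxis [ 0.009  0.001 -1.   ]
shift [ 0.1004 -0.181  -0.0006] dist 0.207 turn -0.0001
```

```bash
python3 -m inch '[[0.02,-0.037,0,0,0],[0.05,-0.09,0,0,0],[0.08,-0.143,0,0,0],[0.1,-0.181,0,0,0],[0.1,-0.181,0,0,0],[0.1,-0.181,0,0,0],[0.1,-0.181,0,0,0]]'
python3 - <<'E'
from h import *
go(.4467,.1326,.038,12.4)
bot.camera("scene");im=bot.camera("top")
cv2.imwrite("pics/top3.png",im[:,:,::-1])
fit("pepper_mill",.643,.0733,z0=.005)
fit("squeeze_bottle",.6064,.239,z0=.005)
fit("shaker",.4467,.1326)
E
```

```text
clock: 20.2
eef_pos: [0.4452, 0.1317, 0.1563]
tool_rot: [0.627, 0.779, 0.0, 0.0]
ft_force: [-0.5, -0.9, -0.5]
grip_width: 0.0853
clk 20.2 pos [0.4452 0.1317 0.1563] jaw 12.3 j6 1.64 w 0.0853 F [-0.5 -0.9 -0.5] zaxis [ 0.001  0.    -1.   ]
shift [0.0005 0.0015 0.1183] dist 0.118 turn -0.0005
pepper_mill top score 0.71 xy [0.643  0.0729] IoU 0.813
pepper_mill scene no mask
squeeze_bottle top score 0.72 xy [0.6062 0.2387] IoU 0.937
squeeze_bottle scene score 0.57 xy [0.605  0.2412] IoU 0.946
shaker top score 0.73 xy [0.4525 0.1112] IoU 0.29
shaker scene score 0.55 xy [0.4469 0.1344] IoU 0.92
```

View pics/top3.png

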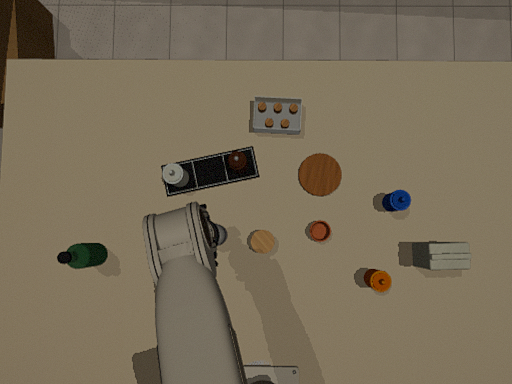

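The bottle stands at (175,177) and the mill at (238,160), both in their squares. Next is the shaker.

```bash
python3 -m inch '[[0.0005,0.0015,0.03,0,0],[0.0005,0.0015,0.07,0,0],[0.0005,0.0015,0.1,0,0],[0.0005,0.0015,0.115,0,0],[0.0005,0.0015,0.118,0,0],[0.0005,0.0015,0.118,0,0],[0.0005,0.0015,0.118,0,0]]'
python3 - <<'E'
from h import *
go(.4467,.1326,.036,12.4)
E
```

```text
clock: 21.48
eef_pos: [0.4462, 0.1329, 0.0393]
tool_rot: [0.627, 0.779, 0.001, 0.001]
ft_force: [-0.4, 0.2, 0.2]
grip_width: 0.0855
clk 21.48 pos [0.4462 0.1329 0.0393] jaw 12.4 j6 1.64 w 0.0855 F [-0.4  0.2  0.2] zaxis [ 0.002  0.001 -1.   ]
shift [-0.0004  0.0004  0.0033] dist 0.003 turn -0.0001
```

```bash
python3 -m inch '[[0,0.0004,0.003,0,0.1],[0,0.0004,0.003,0,0.2],[0,0.0004,0.003,0,0.4],[0,0.0004,0.003,0,1],[0,0.0004,0.003,0,1],[0,0.0004,0.003,0,1],[0,0.0004,0.003,0,1]]'
python3 - <<'E'
from h import *
go(.4467,.1326,.036,12.4)
E
```

```text
clock: 22.35
eef_pos: [0.4462, 0.1329, 0.0359]
tool_rot: [0.627, 0.779, 0.0, 0.0]
ft_force: [0.3, 0.2, 5.3]
grip_width: 0.0572
clk 22.35 pos [0.4462 0.1329 0.0359] jaw 12.4 j6 1.64 w 0.0572 F [0.3 0.2 5.3] zaxis [ 0.001  0.    -1.   ]
shift [-0.0004  0.0004 -0.0001] dist 0.001 turn -0.0001
```

```bash
python3 -m inch '[[0,0,-0.01,0,1],[0,0,-0.035,0,1],[0,0,-0.075,0,1],[0,0,-0.12,0,1],[0,0,-0.145,0,1],[0,0,-0.145,0,1]]'
python3 - <<'E'
from h import *
go(.6247,.1563,.18,12.4)
E
```

```text
clock: 23.1
eef_pos: [0.4469, 0.1331, 0.1822]
tool_rot: [0.627, 0.779, 0.002, 0.001]
ft_force: [-0.3, -0.6, -2.7]
grip_width: 0.0572
clk 23.1 pos [0.4469 0.1331 0.1822] jaw 12.4 j6 1.64 w 0.0572 F [-0.3 -0.6 -2.7] zaxis [ 0.004  0.001 -1.   ]
shift [-0.0155  0.1787  0.0029] dist 0.179 turn -0.0001
```

```bash
python3 -m inch '[[-0.002,0.025,0,0,1],[-0.006,0.07,0,0,1],[-0.01,0.115,0,0,1],[-0.013,0.15,0,0,1],[-0.015,0.172,0,0,1],[-0.0155,0.179,0,0,1],[-0.0155,0.179,0,0,1],[-0.0155,0.179,0,0,1]]'
python3 - <<'E'
from h import *
go(.6247,.1563,.05,12.4)
E
```

```text
clock: 24.1
eef_pos: [0.6227, 0.1559, 0.18]
tool_rot: [0.627, 0.779, -0.001, -0.001]
ft_force: [-0.2, -0.7, -1.6]
grip_width: 0.0571
clk 24.1 pos [0.6227 0.1559 0.18  ] jaw 12.4 j6 1.6 w 0.0571 F [-0.2 -0.7 -1.6] zaxis [-0.002 -0.    -1.   ]
shift [-1.0e-04  2.2e-03  1.3e-01] dist 0.13 turn 0.0
```

```bash
python3 -m inch '[[0,0.0015,0.03,0,1],[0,0.0015,0.07,0,1],[0,0.0015,0.105,0,1],[0,0.0015,0.122,0,1],[0,0.0015,0.128,0,1],[0,0.0015,0.128,0,1],[0,0.0015,0.128,0,1]]'
python3 - <<'E'
from h import *
go(.6247,.1563,.041,12.4)
E
```

```text
clock: 24.98
eef_pos: [0.6266, 0.1567, 0.0541]
tool_rot: [0.627, 0.779, 0.001, 0.001]
ft_force: [0.4, -0.4, -1.0]
grip_width: 0.0567
clk 24.98 pos [0.6266 0.1567 0.0541] jaw 12.4 j6 1.6 w 0.0567 F [ 0.4 -0.4 -1. ] zaxis [ 0.003  0.001 -1.   ]
shift [ 0.0001 -0.002   0.0131] dist 0.013 turn -0.0001
```

```bash
python3 -m inch '[[0,-0.001,0.006,0,1],[0,-0.001,0.011,0,1],[0,-0.001,0.0125,0,1],[0,-0.001,0.0125,0,1],[0,-0.001,0.0125,0,1]]'
python3 - <<'E'
from h import *
go(.6247,.1563,.041,12.4)
E
```

```text
clock: 25.6
eef_pos: [0.6246, 0.1562, 0.0409]
tool_rot: [0.627, 0.779, 0.0, 0.0]
ft_force: [-2.2, -0.6, 5.0]
grip_width: 0.0568
clk 25.6 pos [0.6246 0.1562 0.0409] jaw 12.4 j6 1.6 w 0.0568 F [-2.2 -0.6  5. ] zaxis [ 0.001  0.    -1.   ]
shift [ 0.0001  0.0002 -0.0001] dist 0.0 turn -0.0001
```

```bash
python3 -m inch '[[0,0,0,0,0.2],[0,0,0,0,0],[0,0,0,0,0],[0,0,0,0,0],[0,0,0,0,0],[0,0,-0.02,0,0],[0,0,-0.06,0,0],[0,0,-0.105,0,0],[0,0,-0.12,0,0],[0,0,-0.12,0,0]]'
python3 - <<'E'
from h import *
go(.4307,.0065,.12,12.4)
E
```

```text
clock: 26.85
eef_pos: [0.6251, 0.1563, 0.161]
tool_rot: [0.627, 0.779, 0.001, 0.001]
ft_force: [0.1, -1.0, -0.4]
grip_width: 0.0856
clk 26.85 pos [0.6251 0.1563 0.161 ] jaw 12.4 j6 1.6 w 0.0856 F [ 0.1 -1.  -0.4] zaxis [ 0.003  0.001 -1.   ]
shift [-0.1046 -0.2221  0.0404] dist 0.249 turn -0.0001
```

```bash
python3 -m inch '[[-0.015,-0.032,0,0,0],[-0.035,-0.075,0,0,0],[-0.06,-0.127,0,0,0],[-0.083,-0.177,0.01,0,0],[-0.1,-0.212,0.03,0,0],[-0.1046,-0.222,0.04,0,0],[-0.1046,-0.222,0.04,0,0],[-0.1046,-0.222,0.04,0,0]]'
python3 - <<'E'
from h import *
go(.4307,.0065,.012,12.4)
bot.camera("scene");im=bot.camera("top")
fit("shaker",.6247,.1563,z0=.005)
fit("pepper_mill",.643,.0733,z0=.005)
fit("squeeze_bottle",.6064,.239,z0=.005)
fit("stand",.6175,-.1513)
fit("tin",.4307,.0065)
E
```

```text
clock: 27.85
eef_pos: [0.4316, 0.0069, 0.1201]
tool_rot: [0.626, 0.78, 0.001, 0.0]
ft_force: [-0.1, 0.0, 0.4]
grip_width: 0.0852
clk 27.85 pos [0.4316 0.0069 0.1201] jaw 12.4 j6 1.37 w 0.0852 F [-0.1  0.   0.4] zaxis [ 0.001  0.    -1.   ]
shift [-0.0002 -0.0011  0.1081] dist 0.108 turn 0.0003
shaker top score 0.97 xy [0.6252 0.1555] IoU 0.95
shaker scene score 0.83 xy [0.6242 0.1569] IoU 0.932
pepper_mill top score 0.87 xy [0.643  0.0736] IoU 0.822
pepper_mill scene score 0.76 xy [0.6448 0.0779] IoU 0.945
squeeze_bottle top score 0.94 xy [0.6062 0.2384] IoU 0.926
squeeze_bottle scene score 0.95 xy [0.6034 0.2397] IoU 0.867
stand top score 0.76 xy [ 0.6171 -0.1523] IoU 0.961
stand scene score 0.79 xy [ 0.6172 -0.1507] IoU 0.942
tin top no mask
tin scene score 0.71 xy [0.4305 0.0079] IoU 0.925
```

Placements are within about 2 mm. Next is the tin.

```bash
python3 -m inch '[[0,-0.0005,0.025,0,0],[0,-0.0005,0.06,0,0],[0,-0.0005,0.09,0,0],[0,-0.0005,0.105,0,0],[0,-0.0005,0.108,0,0],[0,-0.0005,0.108,0,0],[0,-0.0005,0.108,0,0]]'
python3 - <<'E'
from h import *
go(.4307,.0065,.012,12.4)
E
```

```text
clock: 29.32
eef_pos: [0.4304, 0.0062, 0.0127]
tool_rot: [0.627, 0.779, 0.001, 0.001]
ft_force: [-0.3, -0.1, -0.3]
grip_width: 0.0853
clk 29.32 pos [0.4304 0.0062 0.0127] jaw 12.4 j6 1.37 w 0.0853 F [-0.3 -0.1 -0.3] zaxis [ 0.002  0.    -1.   ]
shift [0.0002 0.0004 0.0007] dist 0.001 turn -0.0001
```

```bash
python3 -m inch '[[0.0002,0.0004,0,0,0.1],[0.0002,0.0004,0,0,0.2],[0.0002,0.0004,0,0,0.5],[0.0002,0.0004,0,0,1],[0.0002,0.0004,0,0,1],[0.0002,0.0004,0,0,1],[0.0002,0.0004,0,0,1]]'
python3 - <<'E'
from h import *
go(.4307,.0065,.012,12.4)
E
```

```text
clock: 30.2
eef_pos: [0.4303, 0.0066, 0.0126]
tool_rot: [0.627, 0.779, 0.0, 0.0]
ft_force: [-0.7, -0.1, 4.2]
grip_width: 0.0629
clk 30.2 pos [0.4303 0.0066 0.0126] jaw 12.4 j6 1.37 w 0.0629 F [-0.7 -0.1  4.2] zaxis [ 0.001  0.    -1.   ]
shift [-0.0001  0.0004  0.0006] dist 0.001 turn -0.0001
```

```bash
python3 -m inch '[[0,0,-0.01,0,1],[0,0,-0.03,0,1],[0,0,-0.06,0,1],[0,0,-0.08,0,1],[0,0,-0.09,0,1],[0,0,-0.09,0,1]]'
python3 - <<'E'
from h import *
go(.6172,-.1515,.1026,12.4)
E
```

```text
clock: 30.95
eef_pos: [0.4301, 0.0065, 0.1022]
tool_rot: [0.627, 0.779, 0.0, 0.0]
ft_force: [-0.4, -0.1, -3.2]
grip_width: 0.0626
clk 30.95 pos [0.4301 0.0065 0.1022] jaw 12.4 j6 1.37 w 0.0626 F [-0.4 -0.1 -3.2] zaxis [ 0.001 -0.    -1.   ]
shift [-0.1945  0.1489 -0.0002] dist 0.245 turn -0.0001
```

```bash
python3 -m inch '[[-0.02,0.015,0,0,1],[-0.055,0.042,0,0,1],[-0.095,0.073,0,0,1],[-0.135,0.103,0,0,1],[-0.167,0.128,0,0,1],[-0.187,0.143,0,0,1],[-0.1945,0.149,0,0,1],[-0.1945,0.149,0,0,1],[-0.1945,0.149,0,0,1]]'
python3 - <<'E'
from h import *
go(.6172,-.1515,.0256,12.4)
E
```

```text
clock: 32.08
eef_pos: [0.616, -0.1505, 0.1014]
tool_rot: [0.626, 0.78, -0.0, -0.001]
ft_force: [-1.2, -0.3, -2.6]
grip_width: 0.0623
clk 32.08 pos [ 0.616  -0.1505  0.1014] jaw 12.4 j6 1.11 w 0.0623 F [-1.2 -0.3 -2.6] zaxis [-0.002  0.001 -1.   ]
shift [-0.0013  0.0011  0.0758] dist 0.076 turn 0.0003
```

```bash
python3 -m inch '[[-0.0007,0.0006,0.02,0,1],[-0.0007,0.0006,0.045,0,1],[-0.0007,0.0006,0.062,0,1],[-0.0007,0.0006,0.066,0,1],[-0.0007,0.0006,0.066,0,1],[-0.0007,0.0006,0.066,0,1]]'
python3 - <<'E'
from h import *
go(.6172,-.1515,.0250,12.4)
E
```

```text
clock: 32.83
eef_pos: [0.6187, -0.1522, 0.0371]
tool_rot: [0.627, 0.779, 0.0, 0.001]
ft_force: [0.4, -0.1, -2.6]
grip_width: 0.0626
clk 32.83 pos [ 0.6187 -0.1522  0.0371] jaw 12.4 j6 1.11 w 0.0626 F [ 0.4 -0.1 -2.6] zaxis [ 0.002 -0.    -1.   ]
shift [ 0.001  -0.0014  0.0121] dist 0.012 turn -0.0001
```

```bash
python3 -m inch '[[0.0004,-0.0006,0.005,0,1],[0.0004,-0.0006,0.01,0,1],[0.0004,-0.0006,0.0118,0,1],[0.0004,-0.0006,0.0118,0,1],[0.0004,-0.0006,0.0118,0,1]]'
python3 - <<'E'
from h import *
go(.6172,-.1515,.0246,12.4)
E
```

```text
clock: 33.45
eef_pos: [0.617, -0.1518, 0.0247]
tool_rot: [0.627, 0.779, -0.0, -0.0]
ft_force: [-2.9, -0.1, 4.2]
grip_width: 0.0631
clk 33.45 pos [ 0.617  -0.1518  0.0247] jaw 12.4 j6 1.11 w 0.0631 F [-2.9 -0.1  4.2] zaxis [-0. -0. -1.]
shift [0.0002 0.0003 0.0001] dist 0.0 turn -0.0001
```

```bash
python3 -m inch '[[0,0,0,0,0.15],[0,0,0,0,0],[0,0,0,0,0],[0,0,0,0,0],[0,0,-0.02,0,0],[0,0,-0.06,0,0],[0,0,-0.09,0,0],[0,0,-0.09,0,0]]'
python3 - <<'E'
from h import *
go(.4608,-.148,.1,12.4)
E
```

```text
clock: 34.45
eef_pos: [0.6195, -0.1524, 0.1175]
tool_rot: [0.627, 0.779, 0.001, 0.003]
ft_force: [0.3, -0.7, 0.1]
grip_width: 0.0854
clk 34.45 pos [ 0.6195 -0.1524  0.1175] jaw 12.4 j6 1.11 w 0.0854 F [ 0.3 -0.7  0.1] zaxis [ 0.007 -0.002 -1.   ]
shift [ 0.0384 -0.1542  0.0164] dist 0.16 turn -0.0001
```

```bash
python3 -m inch '[[0.008,-0.031,0,0,0],[0.02,-0.08,0.005,0,0],[0.031,-0.125,0.01,0,0],[0.037,-0.149,0.015,0,0],[0.038,-0.1525,0.016,0,0],[0.038,-0.1525,0.016,0,0],[0.038,-0.1525,0.016,0,0]]'
python3 - <<'E'
from h import *
go(.4608,-.148,.008,12.4)
bot.camera("scene");im=bot.camera("top")
fit("tin",.617,-.1515,z0=.012)
fit("ramekin",.4608,-.148)
cv2.imwrite("pics/top4.png",im[:,:,::-1])
E
```

```text
clock: 35.33
eef_pos: [0.4616, -0.1476, 0.0982]
tool_rot: [0.627, 0.779, 0.0, 0.001]
ft_force: [0.3, 0.6, 0.8]
grip_width: 0.0859
clk 35.33 pos [ 0.4616 -0.1476  0.0982] jaw 12.4 j6 1.04 w 0.0859 F [0.3 0.6 0.8] zaxis [ 0.001 -0.    -1.   ]
shift [-0.0002 -0.001   0.0902] dist 0.09 turn 0.0001
tin top score 0.97 xy [ 0.6167 -0.1528] IoU 0.957
tin scene score 0.74 xy [ 0.616  -0.1517] IoU 0.921
ramekin top no mask
ramekin scene score 0.54 xy [ 0.4612 -0.1475] IoU 0.918
```

View pics/top4.png

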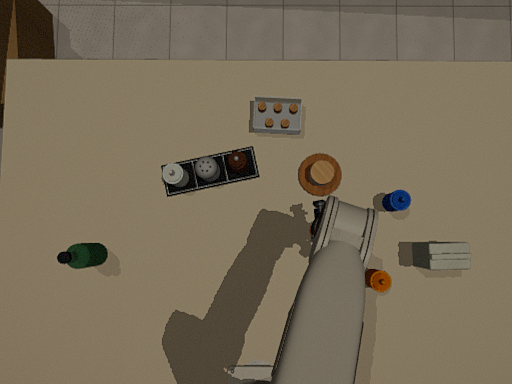

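The tin sits at about (322,171) on the board. Next is the ramekin.

```bash
python3 -m inch '[[0,-0.0005,0.025,0,0],[0,-0.0005,0.055,0,0],[0,-0.0005,0.08,0,0],[0,-0.0005,0.092,0,0],[0,-0.0005,0.095,0,0],[0,-0.0005,0.095,0,0],[0,-0.0005,0.095,0,0]]'
python3 - <<'E'
from h import *
go(.4608,-.148,.003,12.4)
E
```

```text
clock: 36.5
eef_pos: [0.4605, -0.1478, 0.004]
tool_rot: [0.627, 0.779, 0.0, 0.001]
ft_force: [0.1, -0.1, -0.5]
grip_width: 0.0852
clk 36.5 pos [ 0.4605 -0.1478  0.004 ] jaw 12.4 j6 1.04 w 0.0852 F [ 0.1 -0.1 -0.5] zaxis [ 0.002 -0.001 -1.   ]
shift [-0.0003  0.0003  0.001 ] dist 0.001 turn -0.0001
```

```bash
python3 -m inch '[[0,0.0003,0.001,0,0.1],[0,0.0003,0.001,0,0.2],[0,0.0003,0.001,0,0.3],[0,0.0003,0.001,0,0.5],[0,0.0003,0.001,0,1],[0,0.0003,0.001,0,1],[0,0.0003,0.001,0,1]]'
python3 - <<'E'
from h import *
go(.4608,-.148,.003,12.4)
E
```

```text
clock: 37.38
eef_pos: [0.4599, -0.1475, 0.0028]
tool_rot: [0.627, 0.779, 0.0, 0.0]
ft_force: [-0.5, -0.0, 7.0]
grip_width: 0.0557
clk 37.38 pos [ 0.4599 -0.1475  0.0028] jaw 12.4 j6 1.04 w 0.0557 F [-0.5 -0.   7. ] zaxis [ 0. -0. -1.]
shift [-0.0007  0.0007 -0.0002] dist 0.001 turn -0.0002
```

```bash
python3 -m inch '[[0,0,-0.005,0,1],[0,0,-0.015,0,1],[0,0,-0.035,0,1],[0,0,-0.06,0,1],[0,0,-0.085,0,1],[0,0,-0.1,0,1],[0,0,-0.105,0,1],[0,0,-0.105,0,1]]'
python3 - <<'E'
from h import *
go(.6166,-.1518,.107,12.4)
im=bot.camera("scene"); bot.camera("top"); c=proj("scene",[.46,-.148,.12])[0].astype(int); 
cv2.imwrite("pics/s5.png",cv2.resize(im[c[1]-50:c[1]+50,c[0]-60:c[0]+60],None,fx=6,fy=6,interpolation=cv2.INTER_CUBIC)[:,:,::-1])
E
```

```text
clock: 38.38
eef_pos: [0.4599, -0.1474, 0.1072]
tool_rot: [0.627, 0.779, 0.0, 0.0]
ft_force: [0.5, -0.3, -0.9]
grip_width: 0.0561
clk 38.38 pos [ 0.4599 -0.1474  0.1072] jaw 12.4 j6 1.04 w 0.0561 F [ 0.5 -0.3 -0.9] zaxis [ 0. -0. -1.]
shift [-0.0379  0.1521  0.0003] dist 0.157 turn -0.0001
```

View pics/s5.png

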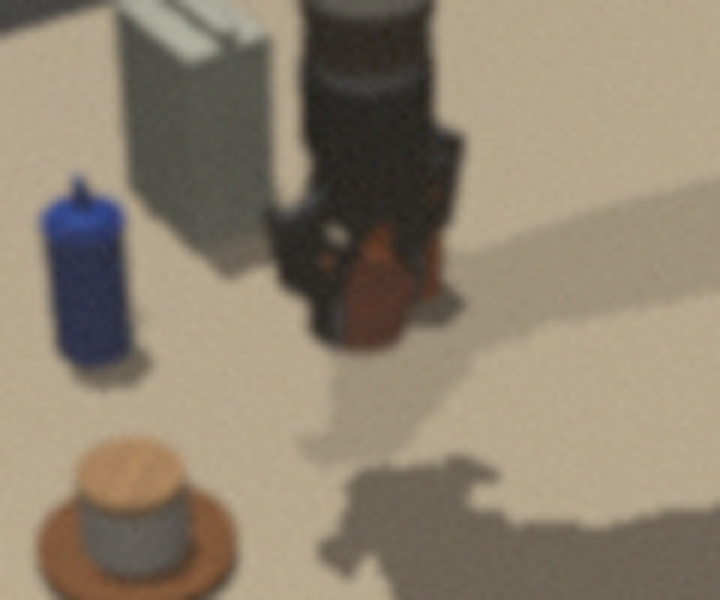

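The ramekin is held upright, with its foot at about (370,340) in the crop. I'll carry it to the tin.

```bash
python3 -m inch '[[-0.004,0.016,0,0,1],[-0.012,0.048,0,0,1],[-0.021,0.085,0,0,1],[-0.029,0.117,0,0,1],[-0.035,0.14,0,0,1],[-0.0375,0.15,0,0,1],[-0.0378,0.152,0,0,1],[-0.0378,0.152,0,0,1],[-0.0378,0.152,0,0,1]]'
python3 - <<'E'
from h import *
go(.6166,-.1518,.0675,12.4)
E
```

```text
clock: 39.6
eef_pos: [0.6156, -0.1518, 0.1072]
tool_rot: [0.627, 0.779, -0.0, -0.0]
ft_force: [0.0, -0.5, -0.9]
grip_width: 0.0559
clk 39.6 pos [ 0.6156 -0.1518  0.1072] jaw 12.4 j6 1.11 w 0.0559 F [ 0.  -0.5 -0.9] zaxis [-0.001  0.    -1.   ]
shift [-0.0002  0.001   0.0397] dist 0.04 turn -0.0003
```

```bash
python3 -m inch '[[0,0.0007,0.01,0,1],[0,0.0007,0.022,0,1],[0,0.0007,0.031,0,1],[0,0.0007,0.034,0,1],[0,0.0007,0.034,0,1],[0,0.0007,0.034,0,1]]'
python3 - <<'E'
from h import *
go(.6166,-.1518,.0670,12.4)
im=bot.camera("scene"); bot.camera("top"); c=proj("scene",[.617,-.152,.09])[0].astype(int); 
cv2.imwrite("pics/s6.png",cv2.resize(im[c[1]-45:c[1]+45,c[0]-60:c[0]+60],None,fx=6,fy=6,interpolation=cv2.INTER_CUBIC)[:,:,::-1])
E
```

```text
clock: 40.35
eef_pos: [0.6175, -0.1516, 0.0735]
tool_rot: [0.627, 0.779, 0.0, 0.0]
ft_force: [0.9, -0.2, -1.3]
grip_width: 0.0559
clk 40.35 pos [ 0.6175 -0.1516  0.0735] jaw 12.4 j6 1.11 w 0.0559 F [ 0.9 -0.2 -1.3] zaxis [ 0.001 -0.    -1.   ]
shift [ 0.     -0.0009  0.0065] dist 0.007 turn -0.0001
```

View pics/s6.png

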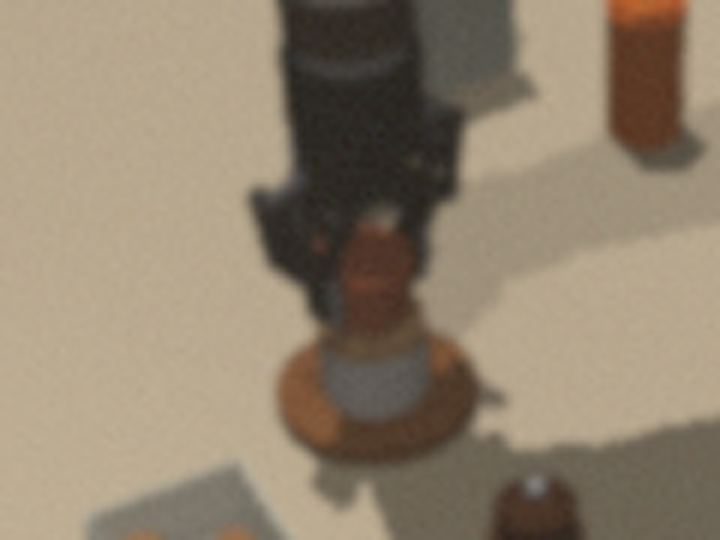

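The ramekin is just above the tin and centred (ramekin at (375,290), tin at (375,370)). I'll lower the last few millimetres.

```bash
python3 -m inch '[[0,-0.0003,0.003,0,1],[0,-0.0003,0.005,0,1],[0,-0.0003,0.006,0,1],[0,-0.0003,0.0065,0,1],[0,-0.0003,0.0065,0,1]]'
python3 - <<'E'
from h import *
go(.6166,-.1518,.0670,12.4)
E
```

```text
clock: 41.08
eef_pos: [0.6169, -0.1517, 0.067]
tool_rot: [0.627, 0.779, 0.0, 0.0]
ft_force: [-0.4, 0.2, 1.2]
grip_width: 0.0558
clk 41.08 pos [ 0.6169 -0.1517  0.067 ] jaw 12.4 j6 1.11 w 0.0558 F [-0.4  0.2  1.2] zaxis [ 0. -0. -1.]
shift [-0.0001 -0.0003 -0.    ] dist 0.0 turn -0.0001
```

Contact shows in the force (−1.3 → +1.2 N). Releasing.

```bash
python3 -m inch '[[0,0,0,0,0.3],[0,0,0,0,0.2],[0,0,0,0,0.1],[0,0,0,0,0],[0,0,0,0,0],[0,0,-0.02,0,0],[0,0,-0.05,0,0],[0,0,-0.09,0,0],[0,0,-0.1,0,0],[0,0,-0.1,0,0]]'
python3 - <<'E'
from h import *
go(.40,.05,.2,12.4)
E
```

```text
clock: 42.32
eef_pos: [0.6172, -0.1517, 0.1671]
tool_rot: [0.627, 0.779, 0.0, 0.001]
ft_force: [-0.3, -0.8, -0.3]
grip_width: 0.0854
clk 42.33 pos [ 0.6172 -0.1517  0.1671] jaw 12.4 j6 1.11 w 0.0854 F [-0.3 -0.8 -0.3] zaxis [ 0.002 -0.    -1.   ]
shift [ 0.2436 -0.1688 -0.0333] dist 0.298 turn -0.0001
```

```bash
python3 -m inch '[[0.03,-0.021,-0.005,0,0],[0.075,-0.052,-0.01,0,0],[0.12,-0.083,-0.02,0,0],[0.165,-0.115,-0.03,0,0],[0.21,-0.145,-0.033,0,0],[0.243,-0.169,-0.033,0,0],[0.243,-0.169,-0.033,0,0],[0.243,-0.169,-0.033,0,0],[0.243,-0.169,-0.033,0,0]]'
python3 - <<'E'
from h import *
ims=[bot.camera("scene"),bot.camera("top")]
fit("ramekin",.6166,-.1518,z0=.064)
fit("tin",.6166,-.1518,z0=.012); fit("stand",.6175,-.1515)
fit("shaker",.6247,.1563,z0=.005)
fit("pepper_mill",.643,.0733,z0=.005)
fit("squeeze_bottle",.6064,.239,z0=.005)
cv2.imwrite("pics/f_scene.png",cv2.resize(ims[0][90:290,130:430],None,fx=2.6,fy=2.6,interpolation=cv2.INTER_CUBIC)[:,:,::-1])
cv2.imwrite("pics/f_top.png",cv2.resize(ims[1][80:300,30:480],None,fx=1.7,fy=1.7,interpolation=cv2.INTER_CUBIC)[:,:,::-1])
E
```

```text
clock: 43.45
eef_pos: [0.4002, 0.0489, 0.199]
tool_rot: [0.627, 0.779, -0.0, -0.0]
ft_force: [0.0, -0.4, 0.6]
grip_width: 0.0853
ramekin top score 0.77 xy [ 0.6181 -0.1544] IoU 0.96
ramekin scene score 0.61 xy [ 0.616  -0.1526] IoU 0.902
tin top no mask
tin scene score 0.56 xy [ 0.6163 -0.1496] IoU 0.556
stand top no mask
stand scene score 0.68 xy [ 0.6174 -0.1508] IoU 0.54
shaker top score 0.74 xy [0.6255 0.1552] IoU 0.944
shaker scene score 0.94 xy [0.6239 0.1565] IoU 0.953
pepper_mill top score 0.78 xy [0.6436 0.0728] IoU 0.9
pepper_mill scene score 0.71 xy [0.6428 0.075 ] IoU 0.926
squeeze_bottle top score 0.85 xy [0.6061 0.2396] IoU 0.887
squeeze_bottle scene score 0.62 xy [0.6057 0.2404] IoU 0.905
```

View pics/f_scene.png

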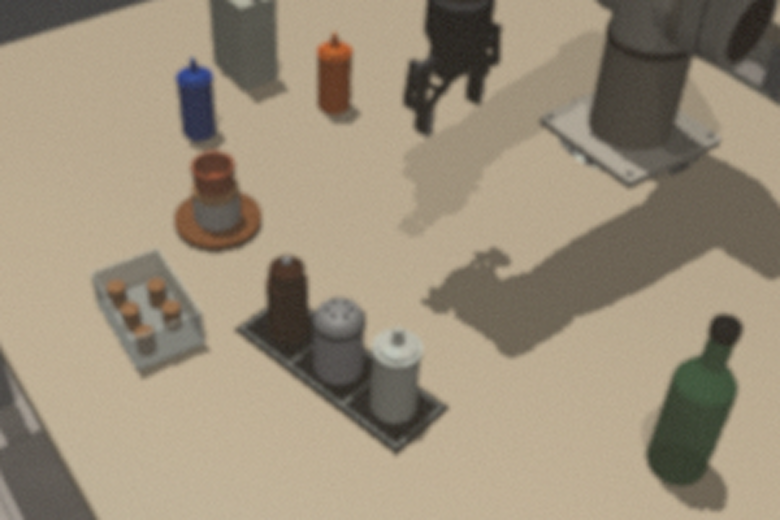

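View pics/f_top.png

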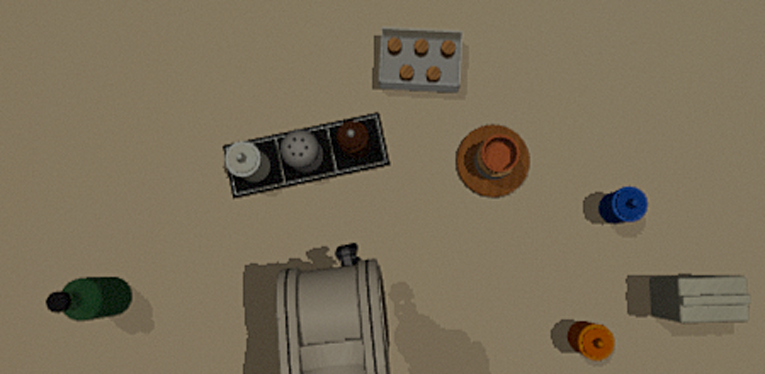

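The pictures show the bottle, shaker and mill upright in the left, middle and right squares (top crop (247,160), (300,150), (352,138)). The ramekin stands mouth up on the tin and board (497,157), and the bystanders have not moved. Handing in.

```bash
python3 - <<'E'
from workcell import bot
print(bot.job_done())
E
```

```text
the job is handed in; nothing more can be done
None
```

The job is finished and handed in at about 44 s of the 99 s allowed. I placed the white squeeze bottle, pepper mill, shaker, tin and ramekin in that order, one grasp each, and nothing fell.

- **Mat and ramekin:** My last silhouette fits put the three mat items within about 2 mm of their square centres. The ramekin came out within about 3 mm of the tin's axis, upright and mouth up.
- **Bystanders and look-alikes:** In the final pictures the oil bottle, flour pack, tub and blue and orange bottles stand where they were. I judged this by eye and did not re-measure them.
- **Gripper:** It was open and clear of everything at hand-in.
- **Checks that failed or disagreed:**
  - With the ramekin on top, the tin and board gave no usable top mask and only poor scene fits (IoU about 0.55). The tin's position, about 1 mm from the board's centre, therefore rests on the check made before the ramekin went on.
  - The two cameras differed from each other by 1–4 mm throughout, so I averaged them for the targets.

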